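# Clamp a loading pad on its porous stone with a sliding-arm hold-down clamp

### The arm

A 6-joint arm with a two-finger parallel gripper is mounted at the origin on a cart in front of the work surface, level with it; the furniture and walls round the work are solid. World frame = base frame: x ahead of the robot, y to its left, z up, the work surface at z = 0. Lengths are in mm, angles in degrees, forces in N, time in s.
With the tool pointing down it reaches from about 300 to 850 mm from the base axis. Payload 4.2 kg.
Tool frame: the origin (TCP) lies at the very end of the fingers, on their centre line; the grasp point (between the pads) lies 19 mm behind it; z points along the fingers, y is the direction in which the jaws open and shut (so a half turn about z gives the same grasp; the last joint's range is limited). The gripper opens to 91 mm and grips with 3 to 60 N. Pads are 32 mm wide; open, the fingers measure 118 mm over their backs; the gripper's body (76 mm by 178 mm) begins 60 mm behind the grasp point.
Start: joints at [-77.521, 18.312, 89.639, -0, 72.044, -1.146], TCP at [135.452, -558.834, 213.976] pointing down, gripper open.
Joint ranges: [-177.97, 177.97], [-48.28, 115.42], [12.27, 149.76], [-77.06, 257.06], [2.81, 150.46], [-146.56, 146.56]. Speed limits (degrees/s): [147.25, 147.25, 180, 180, 180, 180].

### API

Orientations are given as [roll, pitch, yaw] about the fixed x, y, z axes, in that order (R = Rz(yaw) Ry(pitch) Rx(roll)).
In Python, from workcell import env gives the robot as it stands. The module is installed in compiled form; this text tells all that it offers.
- The arm moves only by the tool arm_command, never from a script. Its argument "targets" is a list of rows, each a list of 5 numbers: the closure, from 0 (fully open) to 1 (shut), then the shift along the tool's x, y, z each as a share of 50 cm, from -1 to 1, then the turn about the tool's z as a share of pi/4 rad, from -1 to 1. A call has 1 to 8 rows; each row is the pose to reach, as a shift and turn from the pose measured when the call began, along the tool's axes at that moment; what a row does not reach only later rows make up. A row lasts 1/12 s, in which the tool goes at most 41.7 mm and 7.16 degrees, less where a joint would pass 70% of its speed; a pose out of reach is approached as far as the arm can. A call with a number of a shift or a turn outside -1 to 1 is refused whole. A call with a gripper value outside its range is refused whole. The fingers move at their own pace and stop on an object; "squeeze" is the grip in N (left out, the last holds). Time passes only in rows, so rows that repeat a pose let the fingers close. It gives the time, the measured TCP pose, the force and the opening at its end, in the units of the state.
- env.state(): the state, without advancing time (a new reading comes with each control period).
- env.grab_frame(name): name is "scene" or "side" or "wrist"; returns the picture (480x640x3 uint8, red, green, blue); there is no depth.
- env.camera_params(name): a dict with "camera_matrix" (3x3 intrinsics, pixels), "R" (3x3) and "t" (3): a world point X has camera coordinates R X + t; the wrist camera has in their place "hand_eye" (4x4, takes a point from camera to tool coordinates, whose origin is the TCP and whose axes are the flange's). Camera axes: x right, y down, z forward; pixel columns grow to the right and rows downward; lengths in mm; the calibration is good to about 2 mm. A picture is of the moment at which its call begins: read the wrist's pose just before it. camera_params takes no time and is no camera call.
- env.job_done(): hands the job in, once; it reports no verdict.
The state is a dict: "time_s": time; "qpos": joint angles; "qvel": joint speeds; "effort": joint torques, N m; "ee_pos": TCP position; "ee_rot": TCP orientation; "force": force on the tool from outside, world axes, zero at the start; "torque": the same for the moment, N m; "gripper_width": finger opening in mm.
Only numpy, scipy, OpenCV 4.12 (cv2) and the standard library are available. Lean on these libraries where they do the work, as an engineer would, in place of code of your own. Each camera call takes 0.05 s, during which the arm holds its last target.

### The job

The brass loading pad lies ready on its porous stone under the bench hold-down clamp. Press down on one of the sleeve's tabs to slide the clamp arm down its post until the screw's foot bears on the loading pad and the arm cocks and jams on the post, then turn the handle clockwise until it is firmly tight: about 0.25 N m more than it took to turn it before the screw took up load. Let go and leave it clamped; do not tighten much beyond that (the stone would crack), and do not shift the loading pad or the other things on the table.

Things in the scene. Friction and masses are not known exactly. Their poses are not given: they have to be found in the camera images.
- clamp_base: Fixed hold-down clamp: grey base 190 x 120 x 14 mm, upright flat steel post 20 x 10 mm (top at z = 195 mm), on it a sliding dark steel sleeve 44 x 28 x 48 mm with an arm 24 mm high that carries a vertical screw 90 mm from the post. Origin on the table below the screw's axis; x points from screw to post, y left, z up.
- tab_left (a point): Middle of the top of the sleeve's left push tab: flat, ribbed, 30 mm (x) x 54 mm x 7 mm, flush with the sleeve's top, 48 mm from the post's middle. Axes as clamp_base's, tilting with the arm. Pressed down on a tab the free arm slides with 3 to 6 N; it stays at the height where it is left. After the foot meets the work, press on to 10 or 15 N to cock and jam the arm.
- tab_right (a point): Middle of the top of the right push tab, mirror image of the left one on the post's other side.
- clamp_arm (a joint): How far the arm has slid down its post from its highest place, m (0 to 0.075). While level, the foot's lowest point is 115 mm above the table, minus this value, minus 4 mm per rad of handle.
- tilt_joint (a joint): Tilt of the arm on its post, rad. 0: free and level. When the foot bears on the work and the tab is pressed on, the sleeve sinks about 4 mm more and the arm cocks to 0.04 or 0.05, where the sleeve's edges jam on the post; it stays so when let go, and grows to 0.06 to 0.08 as the screw is tightened. Jammed, it holds against the screw; not jammed, the screw only pushes the arm back up.
- handle (a joint): Turn of the coarse screw, rad, 0 to 4.5, growing clockwise seen from above (foot and handle 4 mm lower per rad). Unloaded it turns stiffly (up to 0.4 N m; 0.1 to 0.2 N m when held still after a turn); load adds 0.004 N m per newton. The foot is sprung: just jammed the load is small (10 N after 0.2 rad), tight takes more than one grasp. The screw does not run back.
- handle_grip (a point): Middle of the screw handle's black wing, on the screw's axis: an upright flat bar 56 mm long x 13 mm thick x 34 mm high (17 mm above and below this point), gripped across its thickness from above; 63 mm above the arm's mid-height. Axes: x along the wing, y across its thickness, z up; they turn with the handle.
- pad_face (a point): Lowest point of the slightly domed steel foot (30 mm wide) at the screw's lower end; z axis up. The foot swivels freely on the screw.
- loading_pad: The work: round brass loading pad, 59 mm across, 26 mm high with a narrow boss on top, 0.5 kg, loose on a grey porous stone (60 mm disc, 8 mm) fixed on a steel anvil under the screw. Origin in the middle of its underside, z up; the foot bears on the boss 26.5 mm above it. The anvil's height differs from time to time by up to 16 mm.
- grease_tub: Bystander: white round tub with a screw lid, 60 mm across, 48 mm high; origin under its middle.
- sample_tin: Bystander: round aluminium tin 54 mm across, 38 mm high; origin under its middle.
- dial_gauge: Bystander: dial gauge lying on its back, 108 x 57 x 21 mm; origin under its middle.
- swivel_pad: The screw's foot as a body (its origin lies on the screw's axis, 50 mm above its lowest point).
Not all that is in view belongs to the job. Leave any purple or red look-alike of the loading_pad alone.

How it is judged:
By the outcome, as a careful person would: the job done as asked, in the order asked, and still so for the second after the job is handed in, with the robot touching nothing.
It also fails if it takes over 61 s, if anything falls off the work surface, if the arm or the gripper's body presses on something with over 40 N, if the wrist force passes 120 N, or if a joint passes its speed limit or range.

## Working session

There is one attempt and no reset: what is moved stays moved. The work goes in short steps, Python scripts to look and compute and a tool call to move; the robot and the scene stay as the last step left them, time stands still between calls to the robot, and variables do not carry over. Pictures are saved under pics/ and viewed, and the job is handed in when it is done.

Besides the shell and the picture viewer there is one more tool, called after "Call:" in YAML: its name, and indented under it one key for each argument. arm_command: Moves the arm, as the interface text tells. Shift numbers are shares of 50 cm and turn numbers shares of pi/4 rad, none past 1 either way. Its arguments: {"type":"object","properties":{"targets":{"type":"array"},"squeeze":{"type":"number"}},"required":["targets"]}

```bash
mkdir -p pics; ls; python3 - <<'E'
from workcell import env
import cv2
s=env.state(); print(s)
for n in ("scene","side","wrist"):
    cv2.imwrite(f"pics/{n}0.png",env.grab_frame(n)[:,:,::-1])
    p=env.camera_params(n); print(n,p)
E
```

```text
pics
{'time_s': 0.0, 'qpos': array([-7.75207444e+01,  1.83505209e+01,  8.97069208e+01, -1.77360648e-03,
        7.20426893e+01, -1.14541246e+00]), 'qvel': array([-0.00554146, -0.00714688,  0.00012141, -0.02735194, -0.04664416,
       -0.02965493]), 'effort': array([-2.80694461e-03, -4.12461448e+01, -2.31971794e+01,  7.25554302e-02,
        4.57105518e-02, -1.40552047e-04]), 'ee_pos': array([ 135.33407516, -558.3264492 ,  213.12801587]), 'ee_rot': array([-1.79899855e+02, -3.15693913e-04,  1.36252161e+01]), 'force': array([ 0.3440113 , -0.19490535, -0.42737592]), 'torque': array([-0.01979967, -0.02734683,  0.00103307]), 'gripper_width': 91.31764084464524}
scene {'camera_matrix': array([[566.46598272,   0.        , 318.70951674],
       [  0.        , 566.46598272, 243.68343772],
       [  0.        ,   0.        ,   1.        ]]), 'R': array([[-0.66910804, -0.74315936,  0.00293351],
       [-0.56227637,  0.50365997, -0.65587492],
       [ 0.48594209, -0.44050063, -0.75486388]]), 't': array([ 273.59384648,  434.90094936, 1082.55847681])}
side {'camera_matrix': array([[548.61883569,   0.
[... 171 characters left out ...]
01855552],
       [-0.1616992 , -0.52293693, -0.83689326],
       [ 0.27947395,  0.78906841, -0.54705151]]), 't': array([-522.15810423,  174.35573686, 1328.6276464 ])}
wrist {'camera_matrix': array([[415.19389747,   0.        , 328.38966543],
       [  0.        , 415.19389747, 233.35348539],
       [  0.        ,   0.        ,   1.        ]]), 'hand_eye': array([[ 1.41722174e-04, -9.70290207e-01, -2.41943991e-01,
         6.67105036e+01],
       [ 9.99999723e-01, -3.91914550e-05,  7.42937320e-04,
         1.35787344e-01],
       [-7.30346943e-04, -2.41944029e-01,  9.70289933e-01,
        -1.70884222e+02],
       [ 0.00000000e+00,  0.00000000e+00,  0.00000000e+00,
         1.00000000e+00]])}
```

View pics/scene0.png

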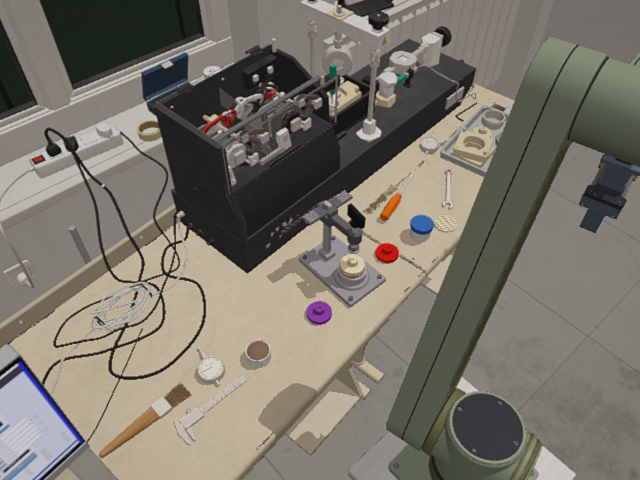

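View pics/side0.png

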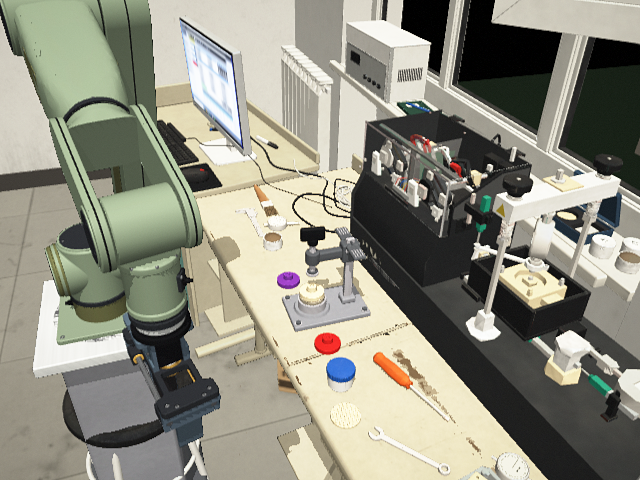

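View pics/wrist0.png

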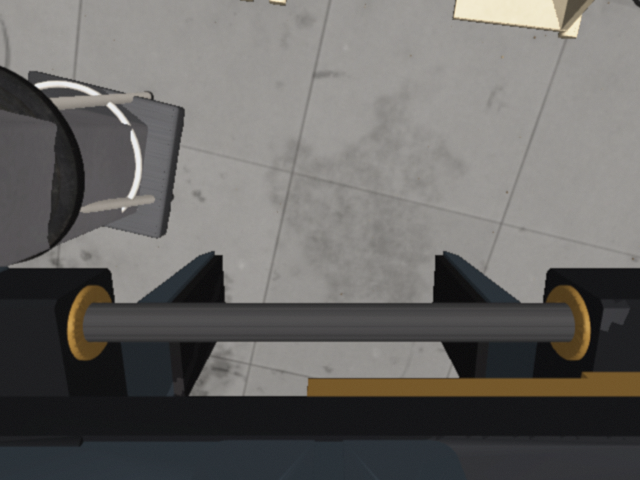

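The scene view shows the clamp at about (340,250) with the brass pad at (352,268). The look-alikes are purple at (319,312) and red at (387,253). In the side view the clamp is at (330,280). I'll enlarge it.

```bash
python3 - <<'E'
import cv2
a=cv2.imread("pics/scene0.png")[180:310,280:420]; b=cv2.imread("pics/side0.png")[215:345,265:405]
cv2.imwrite("pics/sc_crop.png",cv2.resize(a,None,fx=5.5,fy=4.6*5.5/4.6*0.8,interpolation=cv2.INTER_CUBIC) if 0 else cv2.resize(a,(646,600),interpolation=cv2.INTER_CUBIC))
cv2.imwrite("pics/si_crop.png",cv2.resize(b,(646,600),interpolation=cv2.INTER_CUBIC))
E
```

```text
(no output)
```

View pics/sc_crop.png

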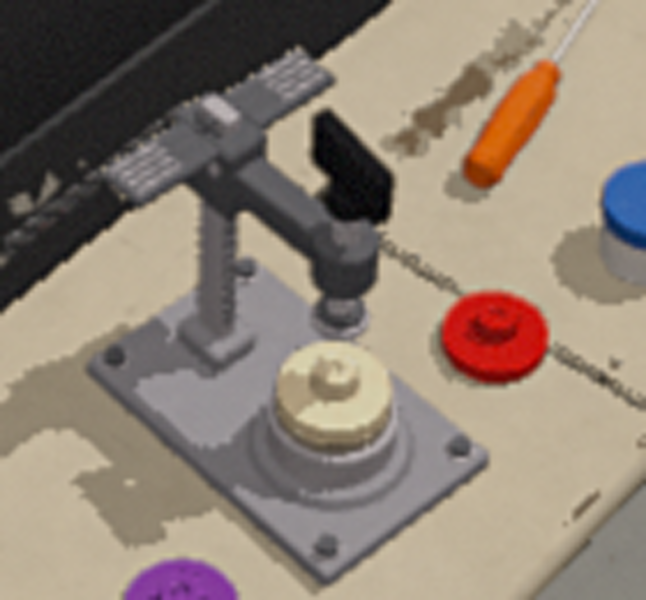

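View pics/si_crop.png

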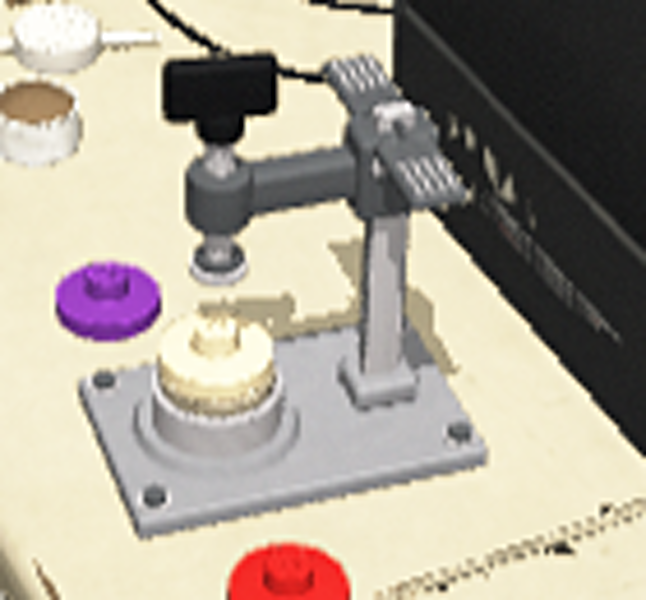

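```bash
cat > h.py <<'E'
import numpy as np, cv2
from workcell import env
def P(n):
    p=env.camera_params(n); return p["camera_matrix"]@np.c_[p["R"],p["t"]]
def tri(a,b):
    X=cv2.triangulatePoints(P("scene"),P("side"),np.array(a,float).reshape(2,1),np.array(b,float).reshape(2,1)).ravel();X=X[:3]/X[3]
    e=[]
    for n,u in(("scene",a),("side",b)):
        q=P(n)@np.r_[X,1]; e.append(np.round(q[:2]/q[2]-u,1))
    return X,e
def ray(n,u,z):
    p=env.camera_params(n); M=P(n); 
    A=np.c_[M[:,:2],-np.array([u[0],u[1],1.])]; return np.linalg.solve(A,-(M[:,2]*z+M[:,3]))[:2]
E
python3 - <<'E'
from h import *
k=646/140
sc=lambda c:(280+c[0]/k,180+c[1]/k); si=lambda c:(265+c[0]/k,215+c[1]/k)
pts={"tabL mid":((148,172),(359,80)),"tabR mid":((293,78),(431,182)),"posttop":((215,113),(402,115)),
"wing mid":((352,163),(220,90)),"boss top":((335,372),(215,325)),"foot":((340,325),(218,270)),
"hole left(sc)":((115,355),(460,432)) ,"hole R sc":((459,447),(153,497)),"hole bottom":((326,546),(104,380)),"hole top/near":((247,268),(460,432))}
for n,(a,b) in pts.items():
    X,e=tri(sc(a),si(b)); print(n,X.round(1),*e)
for n in("scene","side"):
    f=sc if n=="scene" else si
    for c in ([(90,365),(325,578),(487,460),(115,355),(326,546),(459,447),(247,268)] if n=="scene" else [(82,382),(140,530),(486,455),(104,380),(153,497),(460,432)]):
        print(n,c,ray(n,f(c),14).round(1))
E
```

```text
tabL mid [ 561.3 -116.5  182.6] [-0. -0.] [-0.  0.]
tabR mid [ 561.3 -213.3  183.6] [-0.1 -0.2] [-0.2  0.1]
posttop [ 565.3 -163.5  189.6] [-0.2 -0.3] [-0.3  0.2]
wing mid [ 471.4 -164.5  224.4] [0.2 0.3] [ 0.3 -0.2]
boss top [ 469.9 -160.4   77.8] [-0.3 -0.3] [-0.3  0.2]
foot [ 470.5 -161.7  113.5] [-0.3 -0.4] [-0.5  0.3]
hole left(sc) [ 622.6 -147.   -40.6] [0.8 1. ] [ 1.2 -0.9]
hole R sc [ 422.7 -209.8   17.4] [0. 0.] [ 0. -0.]
hole bottom [ 424.  -114.    17.1] [-0. -0.] [-0.1  0. ]
hole top/near [ 588.1 -211.9   18.4] [-0.1 -0.1] [-0.1  0.1]
scene (90, 365) [ 595.8 -104. ]
scene (325, 578) [ 411.6 -101.6]
scene (487, 460) [ 408.7 -216.6]
scene (115, 355) [ 592.1 -118.7]
scene (326, 546) [ 425.4 -115.7]
scene (459, 447) [ 424.4 -211.9]
scene (247, 268) [ 590.5 -214.6]
side (82, 382) [ 413.6 -108.4]
side (140, 530) [ 410.5 -227.4]
side (486, 455) [ 596.7 -227.8]
side (104, 380) [ 425.2 -110.3]
side (153, 497) [ 423.6 -206.3]
side (460, 432) [ 590.8 -207. ]
```

```bash
python3 - <<'E'
from h import *
k=646/140
sc=lambda c:(280+c[0]/k,180+c[1]/k); si=lambda c:(265+c[0]/k,215+c[1]/k)
# black wing: mask extents in crops, upsampled
for n,o in(("scene",(280,180)),("side",(265,215))):
    im=cv2.imread(f"pics/{n}0.png")[o[1]:o[1]+130,o[0]:o[0]+140]
    im=cv2.resize(im,(646,600),interpolation=cv2.INTER_CUBIC)
    m=(im.max(2)<35).astype(np.uint8)
    cx,cy=(350,165) if n=="scene" else (220,90)
    N,l,st,_=cv2.connectedComponentsWithStats(m); i=l[cy,cx]; print(n,st[i])
    mm=(l==i)
    for r in range(st[i][1],st[i][1]+st[i][3],12):
        xs=np.where(mm[r])[0]; print(r,xs.min(),xs.max(),end="; ")
    print()
for n,(a,b) in {"ends top":((315,115),(272,60)),"far":((390,185),(165,65)),"swap1":((315,115),(165,65))}.items():
    X,e=tri(sc(a),si(b)); print(n,X.round(1),*e)
for c in((350,215),(390,232),(430,258),(480,300)): print("box side",c,ray("side",c,0))
for c in((248,268),(300,237),(340,210)): print("box scene",c,ray("scene",c,0))
E
```

```text
scene [ 315  113   75  110 5118]
113 327 328; 125 317 339; 137 316 352; 149 315 361; 161 317 374; 173 329 386; 185 332 389; 197 325 388; 209 329 388; 221 372 377; 
side [ 164   56  159   89 6758]
56 267 269; 68 166 278; 80 165 321; 92 165 274; 104 165 274; 116 167 242; 128 199 242; 140 205 235; 
ends top [ 497.2 -164.7  236.5] [0.2 0.3] [ 0.3 -0.2]
far [ 443.7 -158.5  238.2] [-0.4 -0.6] [-0.6  0.4]
swap1 [ 466.3 -151.7  247.6] [6.2 7.3] [ 8.4 -6.4]
box side (350, 215) [725.38631702 234.06017772]
box side (390, 232) [803.99428483 107.00743361]
box side (430, 258) [854.44763174 -48.63822685]
box side (480, 300) [ 887.7812356  -249.46164426]
box scene (248, 268) [668.39550013   2.55561421]
box scene (300, 237) [ 660.3187452  -160.84998135]
box scene (340, 210) [ 662.20817052 -305.91279547]
```

```bash
python3 - <<'E'
import cv2
b=cv2.imread("pics/side0.png")[225:255,290:340]; a=cv2.imread("pics/scene0.png")[195:235,335:375]
a=cv2.convertScaleAbs(cv2.resize(a,(400,400),interpolation=cv2.INTER_CUBIC),alpha=2)
b=cv2.convertScaleAbs(cv2.resize(b,(400,240),interpolation=cv2.INTER_CUBIC),alpha=2)
b=cv2.copyMakeBorder(b,0,160,0,0,cv2.BORDER_CONSTANT)
cv2.imwrite("pics/wing.png",cv2.hconcat([a,b]))
E
```

```text
(no output)
```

View pics/wing.png

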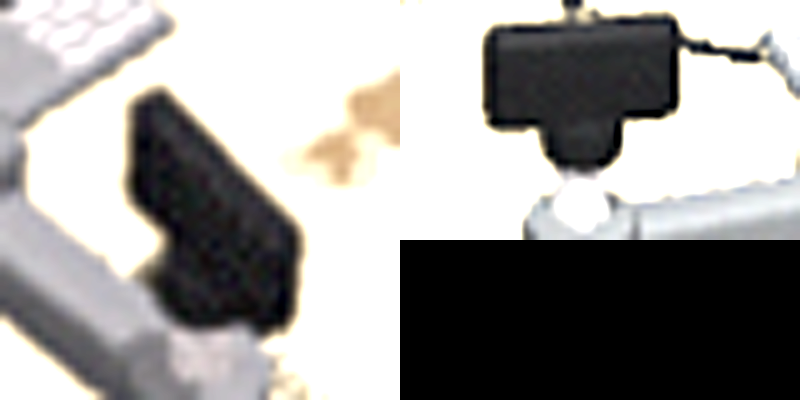

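```bash
cat >> h.py <<'E'
from scipy.spatial.transform import Rotation as Ro
def go(x,y,z,yaw):
    s=env.state(); R=Ro.from_euler("xyz",s["ee_rot"],degrees=True).as_matrix()
    d=R.T@(np.array([x,y,z])-s["ee_pos"])/500
    t=-(yaw-s["ee_rot"][2]+180)%360-0; t=-((yaw-s["ee_rot"][2]+180)%360-180)
    print("shift",d.round(4),"turn",round(t/45,3))
def st():
    s=env.state(); print("t",round(s["time_s"],2),s["ee_pos"].round(1),s["ee_rot"].round(1),"F",s["force"].round(1),"M",s["torque"].round(3),"w",round(s["gripper_width"],1),"q",s["qpos"].round(0))
E
python3 - <<'E'
from h import *
st();go(330,-380,320,58)
E
```

```text
t 0.15 [ 135.4 -558.5  213.3] [-179.9   -0.    13.6] F [ 0.7 -0.7 -0.6] M [-0.015 -0.011  0.023] w 91.5 q [-78.  18.  90.  -0.  72.  -1.]
shift [ 0.4624 -0.2555 -0.213 ] turn -0.986
```

Call:
arm_command:
  targets:
    - [1, 0.05, -0.03, -0.1, -0.15]
    - [1, 0.46, -0.255, -0.213, -0.98]
    - [1, 0.46, -0.255, -0.213, -0.98]
    - [1, 0.46, -0.255, -0.213, -0.98]
    - [1, 0.46, -0.255, -0.213, -0.98]
    - [1, 0.46, -0.255, -0.213, -0.98]
    - [1, 0.46, -0.255, -0.213, -0.98]
    - [1, 0.46, -0.255, -0.213, -0.98]
  squeeze: 40

```text
time_s: 0.82
ee_pos: [333.5, -376.9, 322.3]
ee_rot: [179.8, -0.2, 58.1]
force: [-0.5, -0.8, -0.2]
gripper_width: 40.6
```

```bash
python3 - <<'E'
from h import *
st();go(480,-280,320,103)
E
```

```text
t 0.82 [ 333.5 -376.9  322.3] [179.8  -0.2  58.1] F [-0.5 -0.8 -0.2] M [-0.073 -0.076  0.016] w 40.6 q [-50.   9.  87.   0.  84. -18.]
shift [0.3191 0.1465 0.0062] turn -0.997
```

Call:
arm_command:
  targets:
    - [1, 0.32, 0.146, 0.005, -1]
    - [1, 0.32, 0.146, 0.005, -1]
    - [1, 0.32, 0.146, 0.005, -1]
    - [1, 0.32, 0.146, 0.005, -1]
    - [1, 0.32, 0.146, 0.005, -1]
    - [1, 0.32, 0.146, 0.005, -1]
    - [1, 0.32, 0.146, 0.005, -1]
    - [1, 0.32, 0.146, 0.005, -1]

```text
time_s: 1.48
ee_pos: [480.1, -279.3, 319.9]
ee_rot: [179.8, -0.0, 103.2]
force: [-0.0, 0.2, -0.1]
gripper_width: 0.4
```

```bash
python3 - <<'E'
from h import *
st();go(540,-213,320,148)
E
```

```text
t 1.48 [ 480.1 -279.3  319.9] [179.8  -0.  103.2] F [-0.   0.2 -0.1] M [ 0.006 -0.102 -0.027] w 0.4 q [-31.  14.  81.   0.  85. -45.]
shift [0.1018 0.147  0.0005] turn -0.995
```

Call:
arm_command:
  targets:
    - [1, 0.1, 0.147, 0, -1]
    - [1, 0.1, 0.147, 0, -1]
    - [1, 0.1, 0.147, 0, -1]
    - [1, 0.1, 0.147, 0, -1]
    - [1, 0.1, 0.147, 0, -1]
    - [1, 0.1, 0.147, 0, -1]
    - [1, 0.1, 0.147, 0, -1]

```text
time_s: 2.07
ee_pos: [539.9, -214.2, 319.9]
ee_rot: [179.8, 0.1, 148.4]
force: [0.7, 0.3, -0.2]
gripper_width: 0.2
```

```bash
python3 - <<'E'
from h import *
st();go(561,-213,290,180)
E
```

```text
t 2.07 [ 539.9 -214.2  319.9] [1.798e+02 1.000e-01 1.484e+02] F [ 0.7  0.3 -0.2] M [ 0.044 -0.174  0.043] w 0.2 q [-23.  16.  78.   0.  86. -81.]
shift [-0.0345  0.0241  0.0599] turn -0.703
```

Call:
arm_command:
  targets:
    - [1, -0.0345, 0.0241, 0.06, -0.7]
    - [1, -0.0345, 0.0241, 0.06, -0.7]
    - [1, -0.0345, 0.0241, 0.06, -0.7]
    - [1, -0.0345, 0.0241, 0.06, -0.7]
    - [1, -0.0345, 0.0241, 0.06, -0.7]
    - [1, -0.0345, 0.0241, 0.06, -0.7]

```text
time_s: 2.57
ee_pos: [560.7, -213.6, 289.6]
ee_rot: [179.9, 0.1, 179.8]
force: [0.1, -0.5, 0.0]
gripper_width: 0.4
```

```bash
python3 - <<'E'
from h import *
st()
for n in("wrist","side"): cv2.imwrite(f"pics/{n}1.png",env.grab_frame(n)[:,:,::-1])
E
```

```text
t 2.57 [ 560.7 -213.6  289.6] [1.799e+02 1.000e-01 1.798e+02] F [ 0.1 -0.5  0. ] M [ 0.104 -0.149 -0.042] w 0.4 q [ -22.   19.   78.    0.   83. -112.]
```

View pics/wrist1.png

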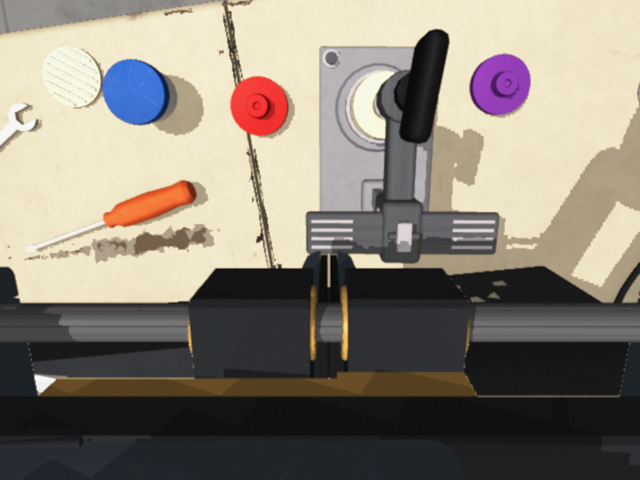

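View pics/side1.png

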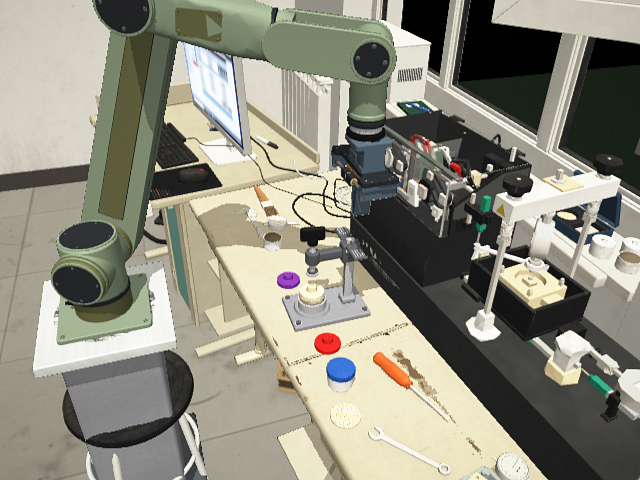

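Wrist view: the tabs span columns 305–498 at rows 212–255, the sleeve is at (402,232), and the black wing runs from about (436,35) to (415,140). Casting those pixels to check the tab and the wing's yaw.

```bash
cat >> h.py <<'E'
def wray(u,z,pos,rot):
    p=env.camera_params("wrist"); H=p["hand_eye"]; K=p["camera_matrix"]
    R=Ro.from_euler("xyz",rot,degrees=True).as_matrix()
    o=R@H[:3,3]+pos; d=R@H[:3,:3]@np.linalg.solve(K,np.array([u[0],u[1],1.]))
    return o+d*(z-o[2])/d[2]
E
python3 - <<'E'
from h import *
pos=[560.7,-213.6,289.6]; rot=[179.9,.1,179.8]
for n,u,z in [("tab outer R",(306,233),183),("tab outer L",(498,233),183),("tab front",(330,212),183),("tab back",(330,254),183),("post top",(404,233),195),("wing far",(437,33),241),("wing near",(421,140),241),("red",(259,106),15),]:
    print(n,wray(u,z,pos,rot).round(1))
im=cv2.imread("pics/wrist1.png"); c=cv2.resize(im[20:270,290:510],None,fx=2.4,fy=2.4,interpolation=cv2.INTER_CUBIC)
cv2.imwrite("pics/w1c.png",cv2.convertScaleAbs(c,alpha=1.5,beta=15))
E
```

```text
tab outer R [ 561.  -229.4  183. ]
tab outer L [561.4 -97.1 183. ]
tab front [ 546.3 -212.9  183. ]
tab back [ 576.1 -212.9  183. ]
post top [ 558.2 -164.2  195. ]
wing far [ 446.5 -160.9  241. ]
wing near [ 497.2 -166.1  241. ]
red [ 468.4 -284.8   15. ]
```

View pics/w1c.png

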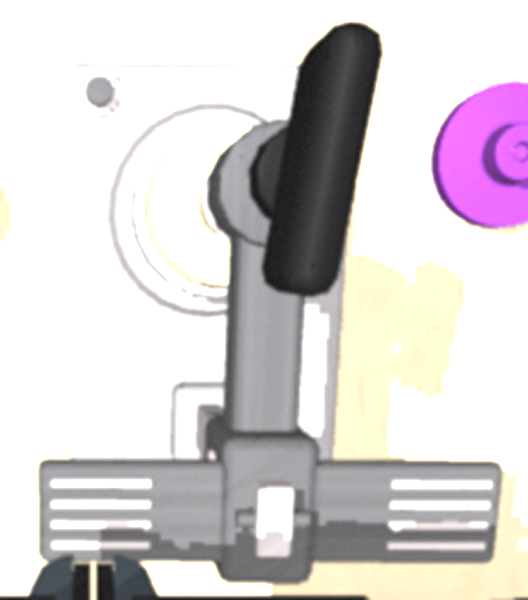

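Call:
arm_command:
  targets:
    - [1, 0, 0.003, 0.06, 0]
    - [1, 0, 0.003, 0.12, 0]
    - [1, 0, 0.003, 0.17, 0]
    - [1, 0, 0.003, 0.19, 0]
    - [1, 0, 0.003, 0.196, 0]
    - [1, 0, 0.003, 0.196, 0]

```text
time_s: 3.17
ee_pos: [561.1, -211.9, 191.8]
ee_rot: [179.9, 0.1, 179.6]
force: [0.5, 0.6, 0.7]
gripper_width: 0.2
```

Call:
arm_command:
  targets:
    - [1, 0, 0, 0.005, 0]
    - [1, 0, 0, 0.01, 0]
    - [1, 0, 0, 0.015, 0]
    - [1, 0, 0, 0.02, 0]
    - [1, 0, 0, 0.025, 0]
    - [1, 0, 0, 0.025, 0]

```text
time_s: 3.67
ee_pos: [561.2, -212.0, 179.2]
ee_rot: [179.9, 0.2, 179.6]
force: [1.2, -0.9, 1.5]
gripper_width: 0.4
```

```bash
python3 - <<'E'
from h import *
st()
E
```

```text
t 3.67 [ 561.2 -212.   179.2] [179.9   0.2 179.6] F [ 1.2 -0.9  1.5] M [ 0.02  -0.377 -0.017] w 0.4 q [ -22.   22.   90.    0.   69. -112.]
```

Call:
arm_command:
  targets:
    - [1, 0, 0, 0.006, 0]
    - [1, 0, 0, 0.012, 0]
    - [1, 0, 0, 0.018, 0]
    - [1, 0, 0, 0.024, 0]
    - [1, 0, 0, 0.024, 0]

```text
time_s: 4.08
ee_pos: [560.8, -211.7, 166.0]
ee_rot: [179.9, 0.1, 179.6]
force: [-0.6, -0.2, 0.0]
gripper_width: 0.2
```

```bash
python3 - <<'E'
from h import *
st()
cv2.imwrite("pics/side2.png",env.grab_frame("side")[180:345,225:445,::-1].repeat(3,0).repeat(3,1))
E
```

```text
t 4.08 [ 560.8 -211.7  166. ] [1.799e+02 1.000e-01 1.796e+02] F [-0.6 -0.2  0. ] M [ 0.096 -0.124 -0.022] w 0.2 q [ -22.   22.   91.    0.   67. -112.]
```

View pics/side2.png

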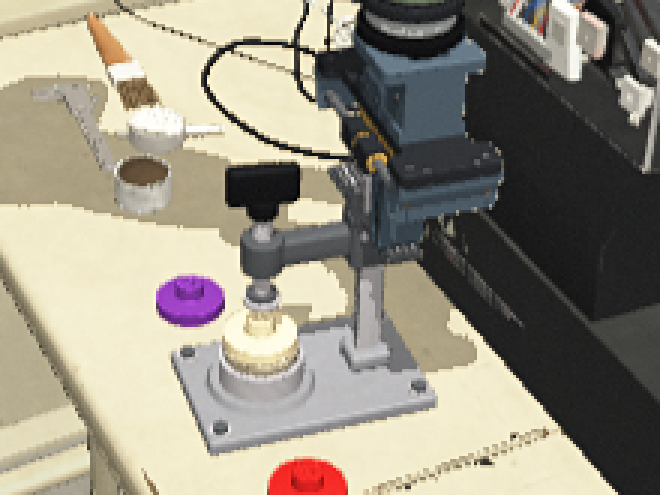

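Call:
arm_command:
  targets:
    - [1, 0, 0, 0.006, 0]
    - [1, 0, 0, 0.012, 0]
    - [1, 0, 0, 0.018, 0]
    - [1, 0, 0, 0.024, 0]
    - [1, 0, 0, 0.024, 0]

```text
time_s: 4.55
ee_pos: [561.0, -211.7, 153.6]
ee_rot: [179.9, 0.1, 179.6]
force: [0.0, 0.2, 0.9]
gripper_width: 0.5
```

Call:
arm_command:
  targets:
    - [1, 0, 0, 0.003, 0]
    - [1, 0, 0, 0.006, 0]
    - [1, 0, 0, 0.009, 0]
    - [1, 0, 0, 0.009, 0]

```text
time_s: 4.88
ee_pos: [561.9, -211.7, 150.1]
ee_rot: [179.9, 0.2, 179.6]
force: [0.8, 0.9, 6.5]
gripper_width: 0.4
```

```bash
python3 - <<'E'
from h import *
st()
cv2.imwrite("pics/side3.png",env.grab_frame("side")[225:345,265:425,::-1].repeat(4,0).repeat(4,1))
E
```

```text
t 4.88 [ 561.9 -211.7  150.1] [179.9   0.2 179.6] F [0.8 0.9 6.5] M [ 0.149 -0.209 -0.01 ] w 0.4 q [ -22.   23.   92.    0.   65. -112.]
```

View pics/side3.png

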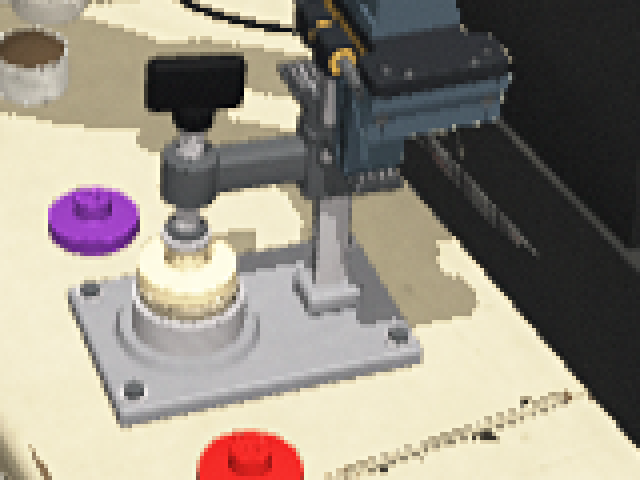

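The foot is at or just above the boss, at crop (187,240), and the force is 6.5 N. I'll press on in small steps.

Call:
arm_command:
  targets:
    - [1, 0, 0, 0.003, 0]
    - [1, 0, 0, 0.005, 0]
    - [1, 0, 0, 0.005, 0]

```text
time_s: 5.18
ee_pos: [562.1, -211.8, 149.4]
ee_rot: [179.9, 0.3, 179.6]
force: [-1.3, 0.4, 9.9]
gripper_width: 0.6
```

Call:
arm_command:
  targets:
    - [1, 0, 0, 0.003, 0]
    - [1, 0, 0, 0.005, 0]
    - [1, 0, 0, 0.005, 0]

```text
time_s: 5.43
ee_pos: [562.1, -211.7, 149.2]
ee_rot: [180.0, 0.4, 179.6]
force: [-2.1, 0.2, 13.0]
gripper_width: 0.4
```

```bash
python3 - <<'E'
from h import *
st()
a=env.grab_frame("side")[225:345,265:365,::-1].repeat(4,0).repeat(4,1)
b=env.grab_frame("scene")[190:310,300:400,::-1].repeat(4,0).repeat(4,1)
cv2.imwrite("pics/p4.png",cv2.hconcat([a,b]))
E
```

```text
t 5.43 [ 562.1 -211.7  149.2] [180.    0.4 179.6] F [-2.1  0.2 13. ] M [ 0.21   0.498 -0.018] w 0.4 q [ -22.   23.   92.    0.   65. -112.]
```

View pics/p4.png

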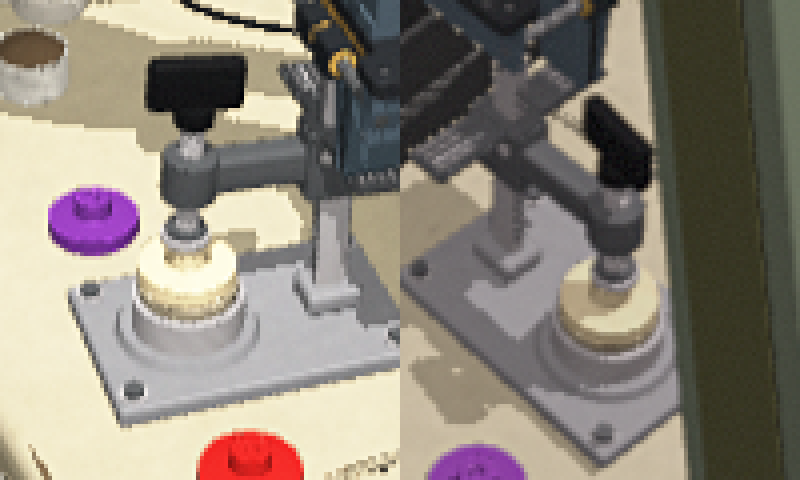

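Call:
arm_command:
  targets:
    - [1, 0, 0, 0.003, 0]
    - [1, 0, 0, 0.005, 0]
    - [1, 0, 0, 0.005, 0]

```text
time_s: 5.78
ee_pos: [562.1, -211.8, 149.1]
ee_rot: [180.0, 0.5, 179.6]
force: [-3.1, 0.9, 13.6]
gripper_width: 0.4
```

Call:
arm_command:
  targets:
    - [1, 0, 0, 0.003, 0]
    - [1, 0, 0, 0.003, 0]

```text
time_s: 5.95
ee_pos: [562.1, -211.8, 149.2]
ee_rot: [-180.0, 0.5, 179.6]
force: [-2.1, 0.8, 10.3]
gripper_width: 0.3
```

Call:
arm_command:
  targets:
    - [1, 0, 0, 0.004, 0]
    - [1, 0, 0, 0.007, 0]
    - [1, 0, 0, 0.007, 0]
    - [1, 0, 0, 0.007, 0]

```text
time_s: 6.28
ee_pos: [562.2, -211.8, 148.8]
ee_rot: [-179.9, 0.6, 179.6]
force: [-4.2, 0.9, 16.9]
gripper_width: 0.2
```

Call:
arm_command:
  targets:
    - [1, 0, 0, -0.01, 0]
    - [1, 0, 0, -0.06, 0]
    - [1, 0, 0, -0.12, 0]
    - [1, 0, 0, -0.18, 0]
    - [1, 0, 0, -0.22, 0]
    - [1, 0, 0, -0.22, 0]

```text
time_s: 6.78
ee_pos: [562.8, -212.3, 263.5]
ee_rot: [-179.8, 1.1, 179.6]
force: [0.0, -0.7, 0.3]
gripper_width: 0.3
```

```bash
python3 - <<'E'
from h import *
st()
cv2.imwrite("pics/wrist5.png",env.grab_frame("wrist")[:,:,::-1])
a=env.grab_frame("side")[:,:,::-1];b=env.grab_frame("scene")[:,:,::-1]
cv2.imwrite("pics/side5.png",a);cv2.imwrite("pics/scene5.png",b)
cv2.imwrite("pics/p5.png",cv2.hconcat([cv2.resize(a[225:345,265:365],(400,480),interpolation=3),cv2.resize(b[190:310,300:400],(400,480),interpolation=3)]))
E
```

```text
t 6.78 [ 562.8 -212.3  263.5] [-179.8    1.1  179.6] F [ 0.  -0.7  0.3] M [ 0.047 -0.151 -0.029] w 0.3 q [ -22.   19.   82.    0.   78. -112.]
```

View pics/p5.png

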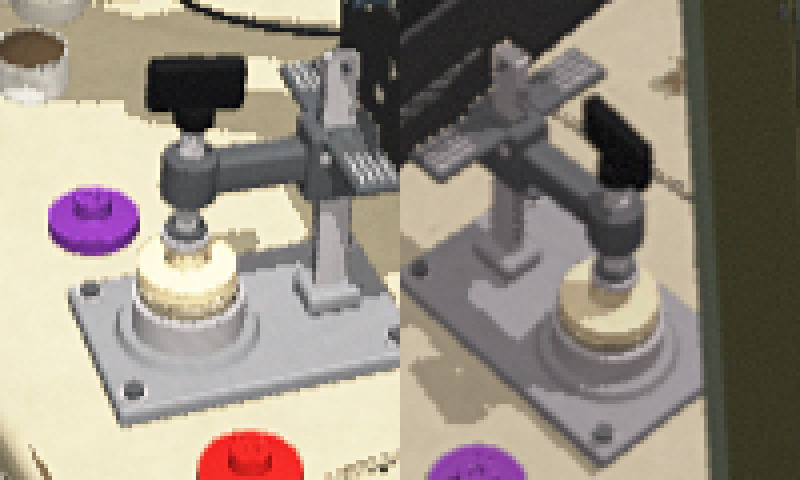

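View pics/wrist5.png

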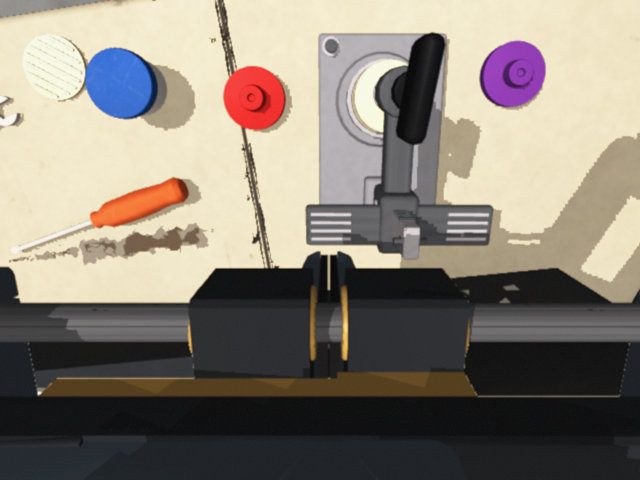

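The foot now sits on the boss at crop (187,238). Next I'll measure the tilt: triangulate the wing and tabs again and compare with the level pose.

```bash
python3 - <<'E'
from h import *
def ang(f,o):  # arm-top/bottom & screw lines by edges: wing black top edge fit in side
    im=cv2.imread(f); m=(im.max(2)<32).astype(np.uint8)
    N,l,s,_=cv2.connectedComponentsWithStats(m); return l,s,im
sc=lambda c:(300+c[0]/4,190+c[1]/4); si=lambda c:(265+c[0]/4,225+c[1]/4)
for n,a,b in [("wing",(617,142),(195,84)),("tabL",(441,153),(0,0)),("tabR",(573,75),(367,168)),("foot",(614,282),(186,240)),("posttop",(0,0),(0,0))]:
    if b==(0,0): continue
    X,e=tri(sc((a[0]-400,a[1])),si(b)); print(n,X.round(1),*e)
pos=[562.8,-212.3,263.5]; rot=[-179.8,1.1,179.6]
for n,u,z in [("tab outer R",(306,225),149),("tab outer L",(491,225),149),("wing far",(433,36),204),("wing near",(414,141),204)]:
    print(n,wray(u,z,pos,rot).round(1))
# zoom arm before/after
A=cv2.imread("pics/side0.png")[220:285,290:380];B=cv2.imread("pics/side5.png")[230:295,290:380]
cv2.imwrite("pics/cmp.png",cv2.hconcat([cv2.resize(A,(400,289),interpolation=3),cv2.resize(B,(400,289),interpolation=3)]))
E
```

```text
wing [ 474.2 -163.   191.7] [0.1 0.1] [ 0.1 -0.1]
tabR [ 559.4 -211.9  147.9] [-0.3 -0.4] [-0.4  0.3]
foot [ 468.7 -161.3   79.5] [-0.5 -0.5] [-0.6  0.4]
tab outer R [ 561.2 -229.1  149. ]
tab outer L [561.9 -98.9 149. ]
wing far [ 449.4 -159.3  204. ]
wing near [ 501.3 -166.5  204. ]
```

View pics/cmp.png

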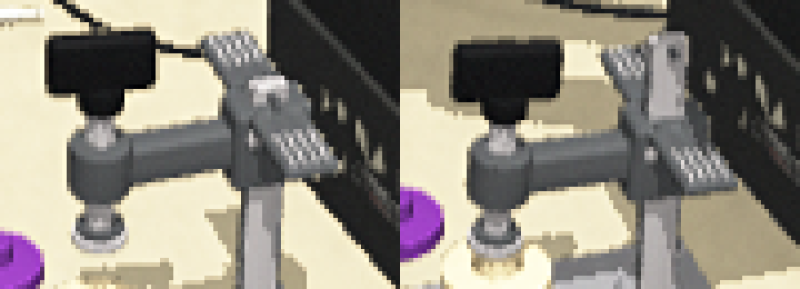

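```bash
python3 - <<'E'
from h import *
go(475,-163,255,173)
E
```

```text
shift [0.1713 0.0955 0.0034] turn 0.147
```

Call:
arm_command:
  targets:
    - [0.4, 0.06, 0.03, 0, 0.14]
    - [0.4, 0.12, 0.07, 0, 0.147]
    - [0.4, 0.171, 0.0955, 0, 0.147]
    - [0.4, 0.171, 0.0955, 0, 0.147]
    - [0.4, 0.171, 0.0955, 0, 0.147]
    - [0.4, 0.171, 0.0955, 0, 0.147]

```text
time_s: 7.43
ee_pos: [475.3, -163.1, 255.8]
ee_rot: [179.9, 0.4, 173.0]
force: [-0.6, -0.9, 0.3]
gripper_width: 37.8
```

```bash
python3 - <<'E'
from h import *
st()
cv2.imwrite("pics/wrist6.png",env.grab_frame("wrist")[:,:,::-1])
go(475,-163,215,173);go(475,-163,175,173)
E
```

```text
t 7.43 [ 475.3 -163.1  255.8] [179.9   0.4 173. ] F [-0.6 -0.9  0.3] M [ 0.039 -0.2    0.026] w 37.8 q [ -20.   10.   95.    0.   75. -103.]
shift [0.0021 0.0004 0.0818] turn -0.0
shift [0.0027 0.0003 0.1618] turn -0.0
```

View pics/wrist6.png

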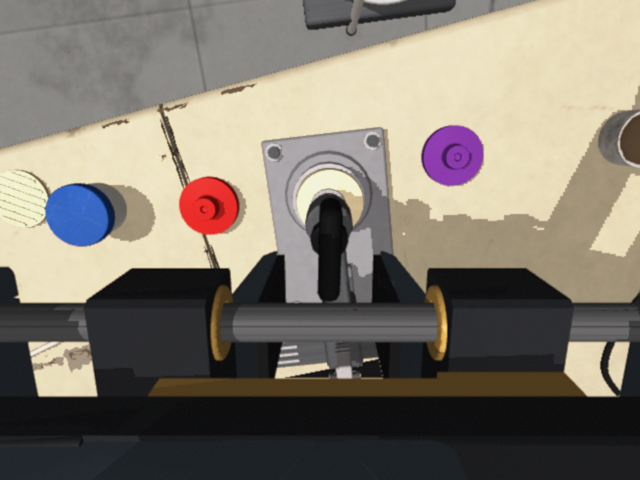

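The wing lies straight along the tool's x axis at column 330, midway between the fingers, so I'll go down.

Call:
arm_command:
  targets:
    - [0.4, 0.001, 0.001, 0.05, 0]
    - [0.4, 0.002, 0.001, 0.1, 0]
    - [0.4, 0.002, 0.001, 0.14, 0]
    - [0.4, 0.002, 0.001, 0.162, 0]
    - [0.4, 0.002, 0.001, 0.162, 0]
    - [0.4, 0.002, 0.001, 0.162, 0]

```text
time_s: 7.98
ee_pos: [475.9, -163.0, 174.1]
ee_rot: [179.9, 0.3, 173.0]
force: [-0.5, -0.1, 0.9]
gripper_width: 54.5
```

Call:
arm_command:
  targets:
    - [1, 0, 0, 0, 0]
    - [1, 0, 0, 0, 0]
    - [1, 0, 0, 0, 0]
    - [1, 0, 0, 0, 0]
    - [1, 0, 0, 0, 0]
    - [1, 0, 0, 0, 0]
  squeeze: 40

```text
time_s: 8.48
ee_pos: [476.1, -162.8, 174.5]
ee_rot: [179.9, 0.4, 173.0]
force: [-0.7, 1.5, 1.3]
gripper_width: 21.3
```

```bash
python3 - <<'E'
from h import *
st()
E
```

```text
t 8.48 [ 476.1 -162.8  174.5] [179.9   0.4 173. ] F [-0.7  1.5  1.3] M [ 0.285 -0.16   0.014] w 21.3 q [ -20.   13.  103.    0.   64. -103.]
```

Call:
arm_command:
  targets:
    - [1, 0, 0, 0, 0]
    - [1, 0, 0, 0, 0]
    - [1, 0, 0, 0, 0]
    - [1, 0, 0, 0, 0]
  squeeze: 40

```text
time_s: 8.82
ee_pos: [476.1, -162.7, 174.6]
ee_rot: [179.9, 0.4, 173.0]
force: [0.3, 0.8, 0.4]
gripper_width: 21.8
```

```bash
python3 - <<'E'
from h import *
st()
E
```

```text
t 8.82 [ 476.1 -162.7  174.6] [179.9   0.4 173. ] F [0.3 0.8 0.4] M [ 0.162 -0.253  0.005] w 21.8 q [ -20.   13.  103.    0.   64. -103.]
```

The opening is 21.8 mm, not 13, so the fingertips caught the round hub below the wing. I'll open, go up about 9 mm and grip again.

Call:
arm_command:
  targets:
    - [0.5, 0, 0, 0, 0]
    - [0.5, 0, 0, 0, 0]
    - [0.5, 0, 0, -0.01, 0]
    - [0.5, 0, 0, -0.019, 0]
    - [0.5, 0, 0, -0.019, 0]

```text
time_s: 9.23
ee_pos: [476.8, -163.1, 185.3]
ee_rot: [179.9, 0.5, 173.0]
force: [0.3, -0.2, -0.1]
gripper_width: 45.7
```

Call:
arm_command:
  targets:
    - [1, 0, 0, 0, 0]
    - [1, 0, 0, 0, 0]
    - [1, 0, 0, 0, 0]
    - [1, 0, 0, 0, 0]
    - [1, 0, 0, 0, 0]
    - [1, 0, 0, 0, 0]
    - [1, 0, 0, 0, 0]
  squeeze: 40

```text
time_s: 9.82
ee_pos: [476.7, -162.9, 185.2]
ee_rot: [179.9, 0.5, 172.9]
force: [-0.3, 0.7, -0.3]
gripper_width: 12.7
```

```bash
python3 - <<'E'
from h import *
st()
E
```

```text
t 9.82 [ 476.7 -162.9  185.2] [179.9   0.5 172.9] F [-0.3  0.7 -0.3] M [ 0.068 -0.128 -0.271] w 12.7 q [ -20.   13.  102.    0.   65. -103.]
```

Call:
arm_command:
  targets:
    - [1, 0, 0, 0.0005, 0.06]
    - [1, 0, 0, 0.001, 0.13]
    - [1, 0, 0, 0.0015, 0.19]
    - [1, 0, 0, 0.002, 0.25]
    - [1, 0, 0, 0.002, 0.25]
    - [1, 0, 0, 0.002, 0.25]

```text
time_s: 10.32
ee_pos: [476.7, -163.2, 184.7]
ee_rot: [179.9, 0.5, 161.8]
force: [0.4, 1.0, 3.9]
gripper_width: 12.4
```

```bash
python3 - <<'E'
from h import *
st()
E
```

```text
t 10.32 [ 476.7 -163.2  184.7] [179.9   0.5 161.8] F [0.4 1.  3.9] M [-0.473  0.179  0.074] w 12.4 q [-20.  13. 102.   0.  65. -92.]
```

Call:
arm_command:
  targets:
    - [1, 0, 0, 0.0005, 0.06]
    - [1, 0, 0, 0.001, 0.13]
    - [1, 0, 0, 0.0015, 0.19]
    - [1, 0, 0, 0.002, 0.25]
    - [1, 0, 0, 0.002, 0.25]
    - [1, 0, 0, 0.002, 0.25]

```text
time_s: 10.82
ee_pos: [476.7, -163.4, 184.1]
ee_rot: [179.8, 0.5, 150.7]
force: [-1.4, 1.8, 6.2]
gripper_width: 12.8
```

```bash
cat >>h.py <<'E'
def avg(n=4):
    st(); L=[]
    for i in range(n):
        s=env.state(); L.append([s["torque"][2],s["force"][2],s["ee_rot"][2]]); env.grab_frame("side")
    print("Mz",np.round([l[0] for l in L],3),"mean",np.mean(L,0).round(3))
E
python3 - <<'E'
from h import *
avg()
E
```

```text
t 10.82 [ 476.7 -163.4  184.1] [179.8   0.5 150.7] F [-1.4  1.8  6.2] M [-0.714  0.334  0.193] w 12.8 q [-20.  13. 102.   0.  65. -81.]
Mz [0.193 0.209 0.257 0.258] mean [  0.229   5.739 150.649]
```

Call:
arm_command:
  targets:
    - [1, 0, 0, 0, 0.06]
    - [1, 0, 0, -0.001, 0.13]
    - [1, 0, 0, -0.001, 0.19]
    - [1, 0, 0, -0.001, 0.25]
    - [1, 0, 0, -0.001, 0.25]
    - [1, 0, 0, -0.001, 0.25]

```text
time_s: 11.52
ee_pos: [476.8, -163.5, 184.0]
ee_rot: [179.7, 0.4, 139.5]
force: [2.0, 1.2, -3.2]
gripper_width: 13.1
```

```bash
python3 - <<'E'
from h import *
avg()
E
```

```text
t 11.52 [ 476.8 -163.5  184. ] [179.7   0.4 139.5] F [ 2.   1.2 -3.2] M [-0.799 -0.12   0.339] w 13.1 q [-20.  13. 102.   0.  65. -70.]
Mz [0.339 0.312 0.328 0.385] mean [  0.341  -4.417 139.49 ]
```

Call:
arm_command:
  targets:
    - [1, 0, 0, 0.0, 0.06]
    - [1, 0, 0, 0.001, 0.13]
    - [1, 0, 0, 0.001, 0.19]
    - [1, 0, 0, 0.001, 0.25]
    - [1, 0, 0, 0.001, 0.25]
    - [1, 0, 0, 0.001, 0.25]

```text
time_s: 12.22
ee_pos: [476.8, -163.5, 183.5]
ee_rot: [179.6, 0.4, 128.3]
force: [2.4, 1.0, -4.1]
gripper_width: 13.0
```

```bash
python3 - <<'E'
from h import *
avg(6)
E
```

```text
t 12.22 [ 476.8 -163.5  183.5] [179.6   0.4 128.3] F [ 2.4  1.  -4.1] M [-0.773  0.03   0.319] w 13.0 q [-20.  13. 102.   0.  65. -59.]
Mz [0.319 0.366 0.364 0.343 0.418 0.394] mean [  0.367  -3.487 128.253]
```

Call:
arm_command:
  targets:
    - [1, 0, 0, 0.0, 0.06]
    - [1, 0, 0, 0.001, 0.13]
    - [1, 0, 0, 0.001, 0.19]
    - [1, 0, 0, 0.001, 0.25]
    - [1, 0, 0, 0.001, 0.25]
    - [1, 0, 0, 0.001, 0.25]

```text
time_s: 13.02
ee_pos: [476.7, -163.5, 183.0]
ee_rot: [179.6, 0.3, 117.0]
force: [0.9, 0.9, -3.7]
gripper_width: 13.2
```

```bash
python3 - <<'E'
from h import *
avg(6)
a=env.grab_frame("side")[:,:,::-1];b=env.grab_frame("scene")[:,:,::-1]
cv2.imwrite("pics/side7.png",a)
cv2.imwrite("pics/p7.png",cv2.hconcat([cv2.resize(a[215:345,265:365],(400,520),interpolation=3),cv2.resize(b[180:310,300:400],(400,520),interpolation=3)]))
E
```

```text
t 13.02 [ 476.7 -163.5  183. ] [179.6   0.3 117. ] F [ 0.9  0.9 -3.7] M [-0.691  0.082  0.346] w 13.2 q [-20.  13. 102.   0.  65. -47.]
Mz [0.346 0.353 0.322 0.384 0.383 0.394] mean [  0.363  -2.364 117.015]
```

View pics/p7.png

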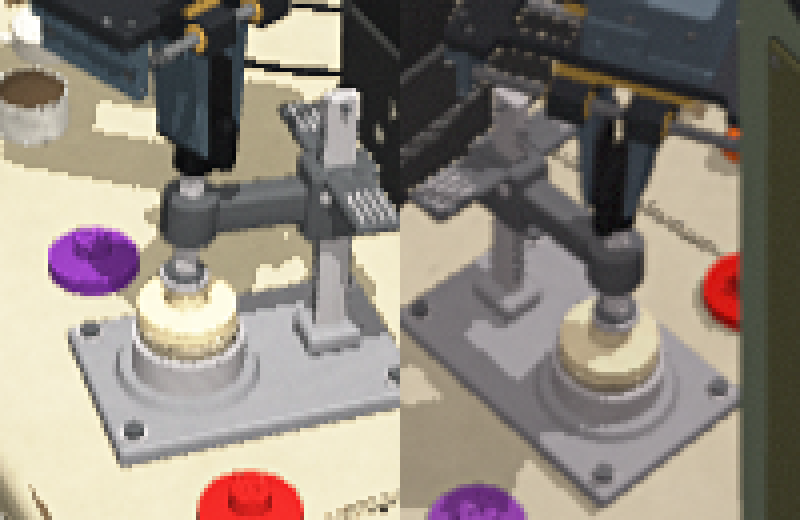

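```bash
python3 - <<'E'
from h import *
A=cv2.imread("pics/side5.png")[235:320,290:375];B=cv2.imread("pics/side7.png")[235:320,290:375]
cv2.imwrite("pics/cmp2.png",cv2.hconcat([cv2.resize(A,(400,400),interpolation=3),cv2.resize(B,(400,400),interpolation=3)]))
E
```

```text
(no output)
```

View pics/cmp2.png

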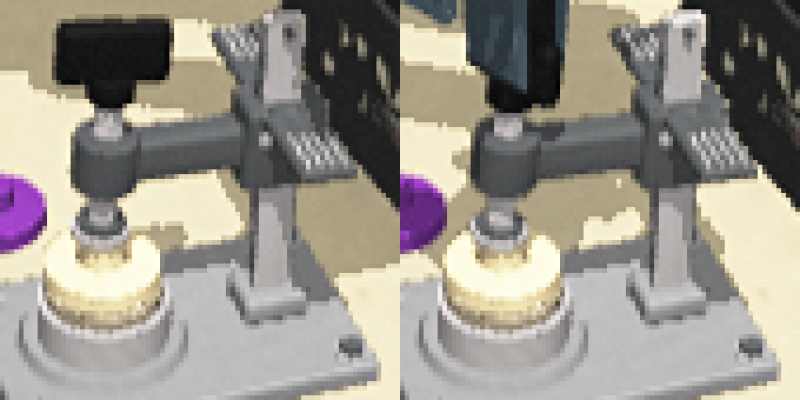

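Call:
arm_command:
  targets:
    - [1, 0, 0, 0.001, 0.06]
    - [1, 0, 0, 0.001, 0.13]
    - [1, 0, 0, 0.001, 0.19]
    - [1, 0, 0, 0.001, 0.25]
    - [1, 0, 0, 0.001, 0.25]
    - [1, 0, 0, 0.001, 0.25]

```text
time_s: 13.92
ee_pos: [476.7, -163.5, 182.6]
ee_rot: [179.5, 0.2, 105.8]
force: [1.6, 0.0, -2.4]
gripper_width: 13.1
```

```bash
python3 - <<'E'
from h import *
avg(6)
E
```

```text
t 13.92 [ 476.7 -163.5  182.6] [179.5   0.2 105.8] F [ 1.6  0.  -2.4] M [-0.568  0.266  0.411] w 13.1 q [-20.  13. 102.   0.  65. -36.]
Mz [0.411 0.403 0.344 0.459 0.423 0.39 ] mean [  0.405  -1.634 105.776]
```

Call:
arm_command:
  targets:
    - [1, 0, 0, 0.001, 0.06]
    - [1, 0, 0, 0.001, 0.13]
    - [1, 0, 0, 0.001, 0.19]
    - [1, 0, 0, 0.001, 0.25]
    - [1, 0, 0, 0.001, 0.25]
    - [1, 0, 0, 0.001, 0.25]

```text
time_s: 14.72
ee_pos: [476.6, -163.5, 182.1]
ee_rot: [179.5, 0.1, 94.6]
force: [1.2, -0.3, -0.7]
gripper_width: 13.8
```

```bash
python3 - <<'E'
from h import *
avg(8)
E
```

```text
t 14.72 [ 476.6 -163.5  182.1] [1.795e+02 1.000e-01 9.460e+01] F [ 1.2 -0.3 -0.7] M [-0.486  0.322  0.47 ] w 13.8 q [-20.  13. 102.   0.  65. -25.]
Mz [0.47  0.422 0.469 0.428 0.444 0.45  0.444 0.458] mean [ 0.448 -1.003 94.54 ]
```

Held torque is rising about 0.04 N·m per 0.2 rad, which fits the description. I'll let go to check the torque zero and how far the handle actually turned.

Call:
arm_command:
  targets:
    - [0.5, 0, 0, 0, 0]
    - [0.5, 0, 0, 0, 0]
    - [0.5, 0, 0, 0, 0]
    - [0.5, 0, 0, 0, 0]

```text
time_s: 15.45
ee_pos: [476.7, -163.4, 182.2]
ee_rot: [179.5, 0.1, 94.5]
force: [0.3, -0.8, -0.4]
gripper_width: 37.8
```

```bash
python3 - <<'E'
from h import *
avg(5)
E
```

```text
t 15.45 [ 476.7 -163.4  182.2] [1.795e+02 1.000e-01 9.450e+01] F [ 0.3 -0.8 -0.4] M [-0.096 -0.139 -0.02 ] w 37.8 q [-20.  13. 102.   0.  65. -25.]
Mz [-0.02  -0.004  0.037  0.007 -0.002] mean [ 3.0000e-03 -4.9000e-02  9.4484e+01]
```

Call:
arm_command:
  targets:
    - [0.5, 0, 0, -0.06, 0]
    - [0.5, 0, 0, -0.12, 0]
    - [0.5, 0, 0, -0.16, 0]
    - [0.5, 0, 0, -0.16, 0]
    - [0.5, 0, 0, -0.16, 0]

```text
time_s: 16.12
ee_pos: [476.4, -163.5, 263.0]
ee_rot: [179.4, 0.2, 94.5]
force: [0.2, -0.2, 0.0]
gripper_width: 45.7
```

```bash
python3 - <<'E'
from h import *
st()
w=env.grab_frame("wrist")[:,:,::-1];a=env.grab_frame("side")[:,:,::-1];b=env.grab_frame("scene")[:,:,::-1]
cv2.imwrite("pics/side8.png",a);cv2.imwrite("pics/scene8.png",b);cv2.imwrite("pics/wrist8.png",w)
cv2.imwrite("pics/p8.png",cv2.hconcat([cv2.resize(a[225:345,265:365],(400,480),interpolation=3),cv2.resize(b[190:310,300:400],(400,480),interpolation=3)]))
E
```

```text
t 16.12 [ 476.4 -163.5  263. ] [179.4   0.2  94.5] F [ 0.2 -0.2  0. ] M [-0.032 -0.034  0.057] w 45.7 q [-20.  10.  94.   0.  75. -25.]
```

View pics/wrist8.png

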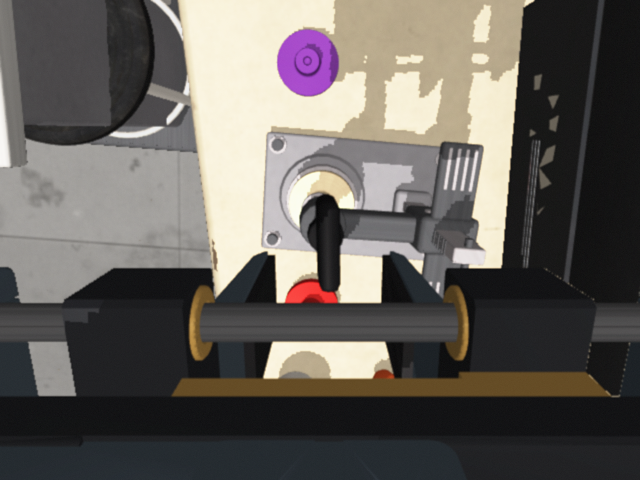

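View pics/p8.png

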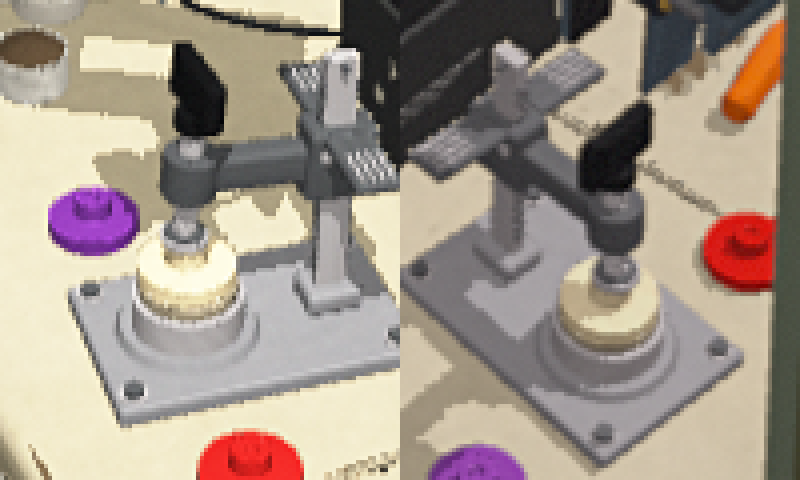

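```bash
python3 - <<'E'
from h import *
im=cv2.imread("pics/wrist8.png"); c=cv2.resize(im[180:310,260:400],None,fx=4.2,fy=4.2,interpolation=cv2.INTER_CUBIC)
cv2.imwrite("pics/w8c.png",cv2.convertScaleAbs(c,alpha=2,beta=20))
im=cv2.imread("pics/wrist6.png"); c2=cv2.resize(im[180:310,260:400],None,fx=4.2,fy=4.2,interpolation=cv2.INTER_CUBIC)
cv2.imwrite("pics/w68c.png",cv2.resize(cv2.hconcat([cv2.convertScaleAbs(c2,alpha=2,beta=20),cv2.convertScaleAbs(c,alpha=2,beta=20)]),(800,371)))
E
```

```text
(no output)
```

View pics/w68c.png

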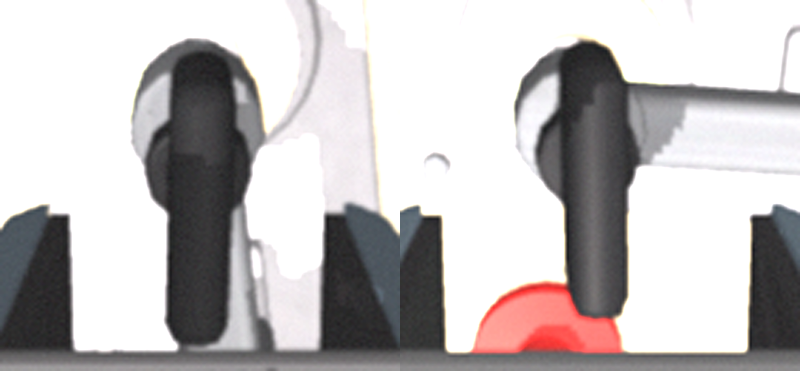

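```bash
python3 - <<'E'
from h import *
for n in("0","5","8"):
    A=cv2.imread(f"pics/side{n}.png");B=cv2.imread(f"pics/scene{n}.png")
    dy=0 
    a=cv2.resize(A[225:315,295:375],(400,450),interpolation=cv2.INTER_CUBIC);b=cv2.resize(B[185:275,310:390],(400,450),interpolation=cv2.INTER_CUBIC)
    cv2.imwrite(f"pics/z{n}.png",cv2.convertScaleAbs(cv2.hconcat([a,b]),alpha=1.3))
E
```

```text
(no output)
```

View pics/z5.png

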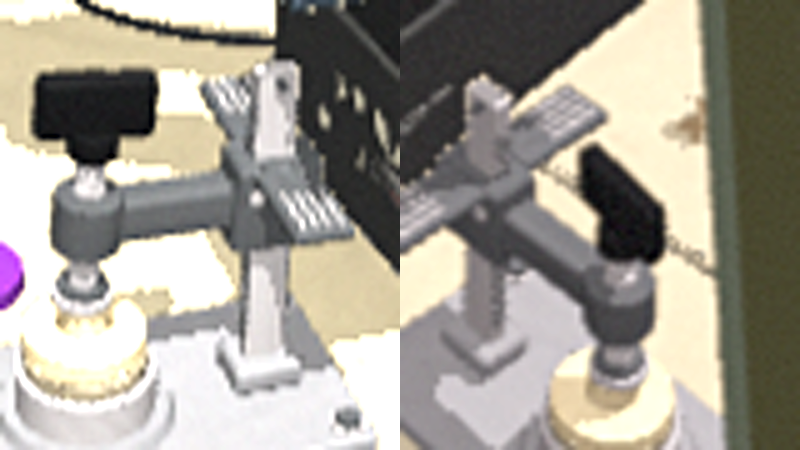

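View pics/z8.png

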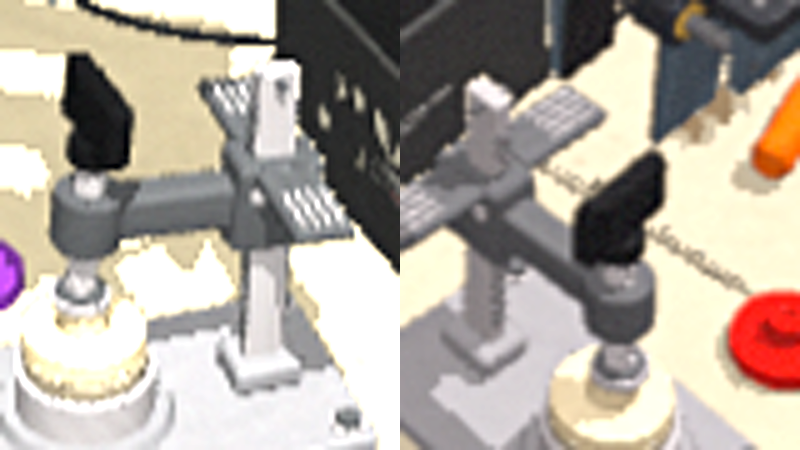

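```bash
python3 - <<'E'
from h import *
go(476.5,-163.5,183,97)
E
```

```text
shift [-0.001   0.0018  0.1553] turn -0.056
```

Call:
arm_command:
  targets:
    - [0.5, 0, 0, 0.05, -0.056]
    - [0.5, -0.001, 0.001, 0.1, -0.056]
    - [0.5, -0.001, 0.001, 0.14, -0.056]
    - [0.5, -0.001, 0.001, 0.155, -0.056]
    - [0.5, -0.001, 0.001, 0.155, -0.056]
    - [0.5, -0.001, 0.001, 0.155, -0.056]

```text
time_s: 16.77
ee_pos: [476.1, -163.5, 183.0]
ee_rot: [179.7, 0.0, 97.0]
force: [-0.6, 1.1, -0.2]
gripper_width: 45.9
```

Call:
arm_command:
  targets:
    - [1, 0, 0, 0, 0]
    - [1, 0, 0, 0, 0]
    - [1, 0, 0, 0, 0]
    - [1, 0, 0, 0, 0]
    - [1, 0, 0, 0, 0]
    - [1, 0, 0, 0, 0]
    - [1, 0, 0, 0, 0]
    - [1, 0, 0, 0, 0]
  squeeze: 40

```text
time_s: 17.43
ee_pos: [476.6, -163.7, 183.5]
ee_rot: [179.6, 0.0, 97.0]
force: [2.3, 0.1, 2.6]
gripper_width: 13.5
```

```bash
python3 - <<'E'
from h import *
avg(4)
E
```

```text
t 17.43 [ 476.6 -163.7  183.5] [179.6   0.   97. ] F [2.3 0.1 2.6] M [-0.112  0.011 -0.164] w 13.5 q [-20.  13. 102.   0.  65. -27.]
Mz [-0.164 -0.146 -0.104 -0.152] mean [-0.141  3.15  97.014]
```

Call:
arm_command:
  targets:
    - [1, 0, 0, 0, 0.05]
    - [1, 0, 0, 0, 0.09]
    - [1, 0, 0, 0, 0.09]
    - [1, 0, 0, 0, 0.09]

```text
time_s: 17.97
ee_pos: [476.6, -163.6, 183.3]
ee_rot: [179.7, 0.0, 93.1]
force: [2.7, 1.5, 2.5]
gripper_width: 13.7
```

```bash
python3 - <<'E'
from h import *
avg(4)
E
```

```text
t 17.97 [ 476.6 -163.6  183.3] [179.7   0.   93.1] F [2.7 1.5 2.5] M [-0.254  0.044  0.565] w 13.7 q [-20.  13. 102.   0.  65. -23.]
Mz [0.565 0.512 0.553 0.573] mean [ 0.551  1.659 93.061]
```

Call:
arm_command:
  targets:
    - [1, 0, 0, 0, 0.05]
    - [1, 0, 0, 0, 0.09]
    - [1, 0, 0, 0, 0.09]
    - [1, 0, 0, 0, 0.09]

```text
time_s: 18.5
ee_pos: [476.5, -163.7, 183.2]
ee_rot: [179.7, 0.0, 89.0]
force: [2.9, 0.3, -0.1]
gripper_width: 13.6
```

```bash
python3 - <<'E'
from h import *
avg(4)
E
```

```text
t 18.5 [ 476.5 -163.7  183.2] [179.7   0.   89. ] F [ 2.9  0.3 -0.1] M [-0.393  0.02   0.562] w 13.6 q [-20.  13. 102.   0.  65. -19.]
Mz [0.562 0.492 0.53  0.522] mean [ 5.2700e-01 -6.7000e-02  8.9022e+01]
```

Held torque is now about 0.53 N·m. That is roughly 0.3 above the unloaded hold level, and about 1.4 rad of turn after take-up predicts 0.28. Tight enough, so I'll let go and back off.

Call:
arm_command:
  targets:
    - [0.5, 0, 0, 0, 0]
    - [0.5, 0, 0, 0, 0]
    - [0.5, 0, 0, 0, 0]
    - [0.5, 0, 0, 0, 0]

```text
time_s: 19.03
ee_pos: [476.1, -163.7, 183.0]
ee_rot: [179.7, -0.0, 89.0]
force: [0.3, 0.1, 0.1]
gripper_width: 37.2
```

Call:
arm_command:
  targets:
    - [0.5, 0, 0, -0.06, 0]
    - [0.5, 0, 0, -0.12, 0]
    - [0.5, 0, 0, -0.2, 0]
    - [0.5, 0, 0, -0.25, 0]
    - [0.5, 0, 0, -0.25, 0]
    - [0.5, 0, 0, -0.25, 0]

```text
time_s: 19.53
ee_pos: [475.9, -163.9, 309.4]
ee_rot: [179.5, 0.0, 88.9]
force: [0.4, -0.0, -1.9]
gripper_width: 45.7
```

```bash
python3 - <<'E'
from h import *
st()
w=env.grab_frame("wrist")[:,:,::-1];a=env.grab_frame("side")[:,:,::-1];b=env.grab_frame("scene")[:,:,::-1]
cv2.imwrite("pics/side9.png",a);cv2.imwrite("pics/scene9.png",b);cv2.imwrite("pics/wrist9.png",w)
cv2.imwrite("pics/p9.png",cv2.hconcat([cv2.resize(a[225:315,295:375],(400,450),interpolation=3),cv2.resize(b[185:275,310:390],(400,450),interpolation=3)]))
# pad position shift check
for f in("0","9"):
    im=cv2.imread(f"pics/side{f}.png"); hsv=cv2.cvtColor(im,cv2.COLOR_BGR2HSV)[280:312,295:330]
    for nm,lo,hi in(("purple",(130,100,50),(155,255,255)),("red",(0,200,100),(5,255,255)),("blue",(100,150,50),(115,255,255))):
        m=cv2.inRange(cv2.cvtColor(im,cv2.COLOR_BGR2HSV)[260:400,260:370],lo,hi); M=cv2.moments(m); print(f,nm,M["m00"]/255,round(M["m10"]/max(M["m00"],1),1),round(M["m01"]/max(M["m00"],1),1))
E
```

```text
t 19.53 [ 475.9 -163.9  309.4] [179.5   0.   88.9] F [ 0.4 -0.  -1.9] M [ 0.005 -0.126  0.01 ] w 45.7 q [-20.   9.  89.   0.  82. -19.]
0 purple 306.0 27.8 19.9
0 red 429.0 67.1 83.3
0 blue 558.0 80.5 109.5
9 purple 306.0 27.8 19.9
9 red 430.0 67.2 83.3
9 blue 559.0 80.4 109.6
```

View pics/p9.png

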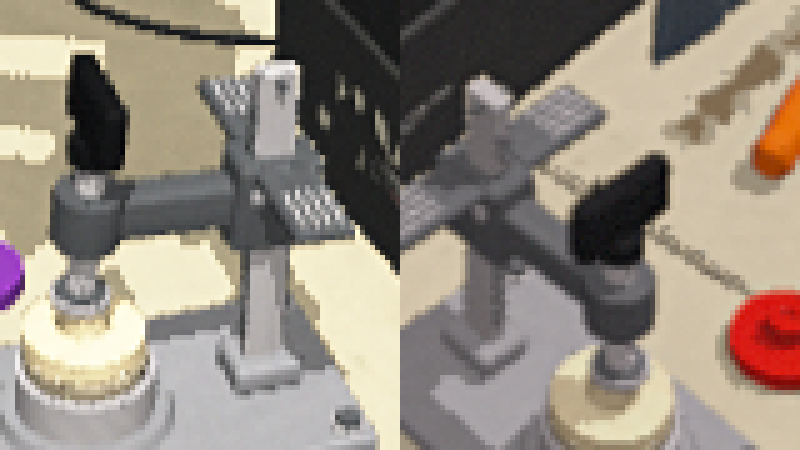

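View pics/wrist9.png

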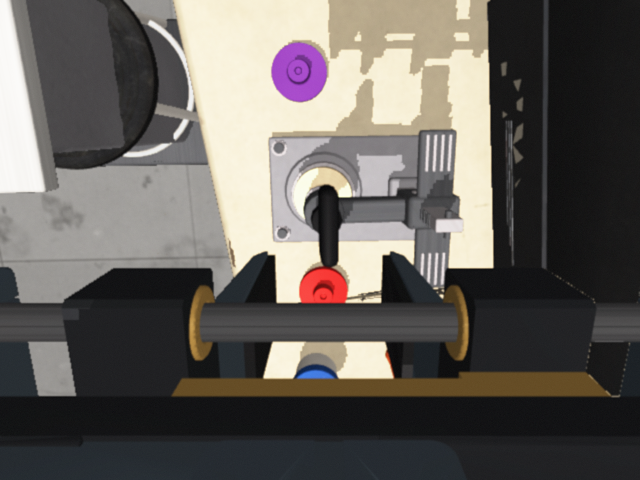

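The clamp stays cocked (tabs at the same height, foot on the boss), the bystanders are unmoved and the robot is clear, so I'll hand it in.

```bash
python3 - <<'E'
from h import *
print(env.job_done()); st()
E
```

```text
the job is handed in; nothing more can be done
None
the job is handed in; nothing more can be done
```

I slid the clamp arm down by its right tab until the foot met the boss, then pressed on to about 17 N to cock and jam it. I turned the handle clockwise about 1.4 rad over two grasps, let go, backed clear and handed in at about 20 s.

**Last checks**
- **Jam:** the arm stayed cocked and the tabs did not rise. The foot sits on the boss, with a tilt of about 0.035 when jammed and roughly 0.06 after tightening (estimated from the images).
- **Bystanders:** the purple and red look-alikes and the blue-lidded tub are within 0.1 pixel of where they started. I only checked the loading pad, sample tin and dial gauge by eye.

**Uncertain or off**
- **Tightness:** I never measured the handle's unloaded torque directly. Held torque rose from about 0.2 to 0.45 N·m in the first grasp, then read 0.53 N·m in the second. Assuming an unloaded level of 0.15–0.2 N·m, that is about 0.33–0.38 N·m extra, while the turn angle predicts about 0.28 N·m. The aim was 0.25 N·m, so it may be somewhat over.
- **Torque rise:** the readings were noisy and uneven. A straight-line fit to the first grasp suggested a higher unloaded level (about 0.27), which would mean a lower load than the figures above.
- **First grip:** it closed on the round hub below the wing (21.8 mm instead of 13), so I opened, went up about 10 mm and gripped again before turning anything.

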